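# Press-test three spring tongues and mark the tired one

## Robot

A 6-joint arm with a two-finger parallel gripper is mounted at the origin on a cart in front of the work surface, level with it; the furniture and walls round the work are solid. World frame = base frame: x ahead of the robot, y to its left, z up, the work surface at z = 0. Lengths are in m, angles in degrees, forces in N, time in s.
With the tool pointing down it reaches from about 0.35 to 0.8 m from the base axis. Payload 7.3 kg.
Tool frame: the origin (TCP) lies between the finger pads, 19 mm behind the fingertips; this is the grasp point; z points along the fingers, y is the line along which they close (so a half turn about z gives the same grasp; the last joint's range is limited). The gripper opens to 85 mm and grips with 20 to 120 N. Pads are 22 mm wide; open, the fingers measure 114 mm over their backs; the gripper's body (76 mm by 85 mm) begins 54 mm behind the grasp point. The pads swing forward as they close: fully open they stand 13 mm farther back than shut.
Start: joints at [60.39, 19.595, 87.324, -0, 73.075, -8.365], TCP at [0.19, 0.489, 0.25] pointing down, gripper open.
Joint ranges: [-145.02, 145.02], [-44.19, 115.74], [2.07, 154.8], [-57.11, 237.11], [16.16, 152.29], [-177.93, 177.93]. Speed limits (degrees/s): [147.25, 147.25, 180, 180, 180, 180].

## Interface

Orientations are given as a 3x3 rotation matrix whose columns are the frame's x, y, z axes.
In Python, from station import r gives the robot as it stands.
- The arm moves only by the shell command python3 -m jog 'ROWS'. ROWS is JSON, a list of rows, each an object with "rot": the turn, a rotation vector about the tool's x, y, z in rad, a list of three; "slide": the shift along the tool's x, y, z in m, a list of three; "jaw": the gripper's target within -1 to 1 (shut at 1, half-way at 0, fully open at -1). A call has 1 to 10 rows; each row is the pose to reach, as a shift and turn from the pose commanded when the call began, along the tool's axes at that moment; what a row does not reach only later rows make up. A row lasts 1/12 s, in which the tool goes at most 41.7 mm and 7.16 degrees, less where a joint would pass 70% of its speed; a pose out of reach is approached as far as the arm can. A call with a gripper value outside its range is refused whole. The fingers move at their own pace and stop on an object; the grip force is fixed at half the most. Time passes only in rows, so rows that repeat a pose let the fingers close. It gives the time, the measured TCP pose, the force, the opening and the grip force at its end, in the units of the state.
- r.sense(): the state, without advancing time (a new reading comes with each control period).
- r.grab_frame(name): name is "side" or "top"; returns the picture (420x560x3 uint8, red, green, blue); there is no depth.
- r.camera_params(name): a dict with "intrinsics" (3x3 intrinsics, pixels), "position" and "orientation" of the camera in the world. Camera axes: x right, y down, z forward; pixel columns grow to the right and rows downward; lengths in m; the calibration is good to about 2 mm. A picture is of the moment at which its call begins. camera_params takes no time and is no camera call.
- r.hand_in(): hands the job in; it is judged then, once.
The state is a dict: "time_s": time; "joint_positions": joint angles; "qd": joint speeds; "tau": joint torques, N m; "tool_pos": TCP position; "ee_rot": TCP orientation; "contact_force": force on the tool from outside, world axes, zero at the start; "wrist_torque": the same for the moment, N m; "finger_gap": finger opening in m; "grasp_force": force on a finger pad.
Only numpy, scipy, OpenCV 4.12 (cv2) and the standard library are available. Lean on these libraries where they do the work, as an engineer would, in place of code of your own. Each camera call takes 0.05 s, during which the arm holds its last target. There are 200 camera calls.

## Task

One of the three spring tongues on the wooden stand has gone tired and gives way about twice as far as the other two. Going from left to right, press each tongue on its mid-span button with your closed fingertips to a load of about 8 N (16 N would ruin it), hold it there for about a second and see how far it goes down. Then lay the small hardwood block flat in the pocket in front of the tired tongue, let go of it, and leave everything else where it is.

Things in the scene. Friction and masses are not known exactly. Their poses are not given: they have to be found in the camera images.
- stand: Fixed wooden case 268 x 296 mm, flat deck 80 mm above the worktop. Origin: centre of its underside; x away from the robot, y to its left; turned up to 0.18 rad. On the deck, at y = 36, -36 and -108 mm, three like stations, each front (-x) to back: an empty pocket, a steel tongue pointing to the robot, a clamp holding its root. Nothing on it tops 125 mm above the worktop. One tongue is tired.
- tongue_a: Steel tongue, a cantilever 128 mm long, 25 wide, 2.5 thick, level at rest, its top 117 mm above the worktop. Origin at its root; -x runs to the free end, z up; bends as if hinged at the origin, springs back. Load on the button: a sound one sinks 5 to 6 mm at 8 N (1300 to 1600 N/m), the tired one 11 to 13 mm (620 to 750 N/m). Its name tells neither its place nor if it is sound.
- button_a (a point): Top of the round rivet button on tongue_a, the place to press: mid-span, 60 mm from the root, 17 mm in diameter, 6 mm proud of the tongue; 123 mm above the worktop at rest. Moves with the tongue.
- tip_a (a point): Free end of tongue_a, on its upper face, 128 mm from the root; it sinks about twice as far as the button.
- pocket_a (a point): Centre of the floor of the pocket in front of tongue_a, level with the deck (80 mm above the worktop), 46 mm in front of the tongue's free end; axes parallel to the stand's. The pocket is open at the top, 64 mm long (x) by 50 mm wide (y) inside, with ribs 6 mm thick and 8 mm high round it.
- tongue_b: Steel tongue, a cantilever 128 mm long, 25 wide, 2.5 thick, level at rest, its top 117 mm above the worktop. Origin at its root; -x runs to the free end, z up; bends as if hinged at the origin, springs back. Load on the button: a sound one sinks 5 to 6 mm at 8 N (1300 to 1600 N/m), the tired one 11 to 13 mm (620 to 750 N/m). Its name tells neither its place nor if it is sound.
- button_b (a point): Top of the round rivet button on tongue_b, the place to press: mid-span, 60 mm from the root, 17 mm in diameter, 6 mm proud of the tongue; 123 mm above the worktop at rest. Moves with the tongue.
- tip_b (a point): Free end of tongue_b, on its upper face, 128 mm from the root; it sinks about twice as far as the button.
- pocket_b (a point): Centre of the floor of the pocket in front of tongue_b, level with the deck (80 mm above the worktop), 46 mm in front of the tongue's free end; axes parallel to the stand's. The pocket is open at the top, 64 mm long (x) by 50 mm wide (y) inside, with ribs 6 mm thick and 8 mm high round it.
- tongue_c: Steel tongue, a cantilever 128 mm long, 25 wide, 2.5 thick, level at rest, its top 117 mm above the worktop. Origin at its root; -x runs to the free end, z up; bends as if hinged at the origin, springs back. Load on the button: a sound one sinks 5 to 6 mm at 8 N (1300 to 1600 N/m), the tired one 11 to 13 mm (620 to 750 N/m). Its name tells neither its place nor if it is sound.
- button_c (a point): Top of the round rivet button on tongue_c, the place to press: mid-span, 60 mm from the root, 17 mm in diameter, 6 mm proud of the tongue; 123 mm above the worktop at rest. Moves with the tongue.
- tip_c (a point): Free end of tongue_c, on its upper face, 128 mm from the root; it sinks about twice as far as the button.
- pocket_c (a point): Centre of the floor of the pocket in front of tongue_c, level with the deck (80 mm above the worktop), 46 mm in front of the tongue's free end; axes parallel to the stand's. The pocket is open at the top, 64 mm long (x) by 50 mm wide (y) inside, with ribs 6 mm thick and 8 mm high round it.
- wood_block: Small dark hardwood block, 38 mm (its x) by 52 mm (its y) by 18 mm high, lying flat and loose on the left end of the deck, about 0.05 kg. Origin: centre of its underside. Its 52 mm side must lie along the pocket's long side (x of the stand), either way round; grip it across the 38 mm.
- cup: Loose empty plastic cup, 63 mm wide, 36 mm high, origin under its centre: to be left alone.
- lighter: Loose pocket lighter on the deck's rear left corner, 73 x 50 x 14 mm, origin under its middle: to be left alone.
Things that resemble listed ones, but are neither listed nor needed, are in the scene too. There is more than one size of the wood_block; the job needs the middle-sized.

How it is judged:
By the outcome, as a careful person would: the job done as asked, in the order asked, and still so for the second after the job is handed in, with the robot touching nothing.
It also fails if it takes over 72 s, if anything falls off the work surface, if the arm or the gripper's body presses on something with over 40 N, if the wrist force passes 120 N, or if a joint passes its speed limit or range.

## Working session

There is one attempt and no reset: what is moved stays moved. The work goes in short steps, Python scripts to look and compute and a shell command to move; the robot and the scene stay as the last step left them, time stands still between calls to the robot, and variables do not carry over. Pictures are saved under pics/ and viewed, at most 10 in all, crops included, and the job is handed in when it is done.

```bash
mkdir -p pics; python3 - <<'E'
from station import r
import cv2
for n in("top","side"):
    f=r.grab_frame(n); cv2.imwrite(f"pics/{n}0.png",cv2.cvtColor(f,cv2.COLOR_RGB2BGR))
    p=r.camera_params(n); print(n,p)
s=r.sense(); print(s)
E
```

```text
top {'intrinsics': array([[460.13437495,   0.        , 276.77504214],
       [  0.        , 460.13437495, 211.16386867],
       [  0.        ,   0.        ,   1.        ]]), 'position': array([0.3744754 , 0.33867947, 0.9401166 ]), 'orientation': array([[-0.0106317 , -0.99378928,  0.11076927],
       [-0.99993573,  0.01100237,  0.00273561],
       [-0.00393735, -0.11073306, -0.99384238]])}
side {'intrinsics': array([[472.35556803,   0.        , 278.97285967],
       [  0.        , 472.35556803, 212.32238068],
       [  0.        ,   0.        ,   1.        ]]), 'position': array([0.48347962, 0.98985652, 0.67445383]), 'orientation': array([[-0.99949049,  0.0279917 , -0.01533691],
       [ 0.02974013,  0.64228226, -0.765891  ],
       [-0.01158796, -0.76595689, -0.64278749]])}
{'time_s': 0.1, 'joint_positions': array([ 6.03875621e+01,  1.96333834e+01,  8.73745238e+01, -7.81630012e-04,
        7.30747218e+01, -8.36342885e+00]), 'qd': array([ 0.0593574 , -0.19007009, -0.05865445,  0.03682084,  0.07938056,
       -0.01456741]), 'tau': array([ 1.87575577e-03, -4.34442866e+01, -2.46492040e+01, -2.22541412e-04,
        4.79829381e-03, -6.07779111e-05]), 'tool_pos': array([0.19006299, 0.48900953, 0.24937008]), 'ee_rot': array([[-9.32015511e-01,  3.62417708e-01, -7.01263081e-04],
       [ 3.62418333e-01,  9.32014680e-01, -1.26023483e-03],
       [ 1.96856068e-04, -1.42870900e-03, -9.99998960e-01]]), 'contact_force': array([-0.46461045,  0.38213685, -0.2097237 ]), 'wrist_torque': array([-0.0016592 ,  0.00812929,  0.03811717]), 'grasp_force': 0.0, 'finger_gap': 0.08523572220241403}
```

View pics/top0.png

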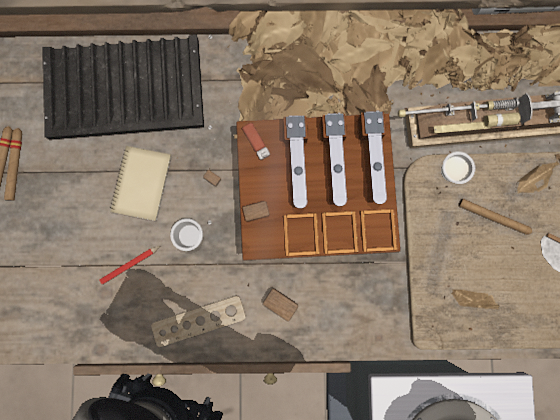

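View pics/side0.png

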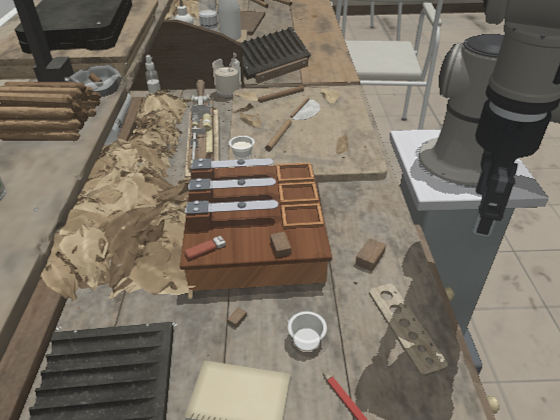

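Top view: buttons are near (298,171), (338,169) and (377,167), with pockets in front of them at row ~232. There are three blocks: small (212,178) on the table, one on the deck at (256,211), large (281,303) on the table. The deck one fits (middle-sized, left end of the deck). I'll confirm it in a crop and measure.

```bash
cat > h.py <<'E'
import numpy as np, cv2
from station import r
def w(n,u,v,z):
    p=r.camera_params(n);d=p["orientation"]@np.linalg.solve(p["intrinsics"],[u,v,1.])
    return p["position"]+d*(z-p["position"][2])/d[2]
def px(n,X):
    p=r.camera_params(n);c=p["intrinsics"]@(p["orientation"].T@(np.array(X)-p["position"]));return c[:2]/c[2]
def crop(n,u0,v0,u1,v1,k,out):
    f=cv2.cvtColor(r.grab_frame(n),cv2.COLOR_RGB2BGR)[v0:v1,u0:u1]
    cv2.imwrite(out,cv2.resize(f,None,fx=k,fy=k,interpolation=cv2.INTER_CUBIC))
E
python3 - <<'E'
from h import *
crop("top",230,105,405,265,4,"pics/c1.png")
for u,v in((298,171),(338,169),(377,167)):print(w("top",u,v,.123))
for u,v in((300,206),(339,205),(378,202)):print(w("top",u,v,.117))
print(w("top",256,211,.098))
E
```

```text
[0.53802515 0.3018649  0.123     ]
[0.54086712 0.22965285 0.123     ]
[0.54373055 0.15922327 0.123     ]
[0.47511455 0.29900025 0.117     ]
[0.47614856 0.22872359 0.117     ]
[0.48081454 0.15833305 0.117     ]
[0.46906128 0.37925763 0.098     ]
```

View pics/c1.png

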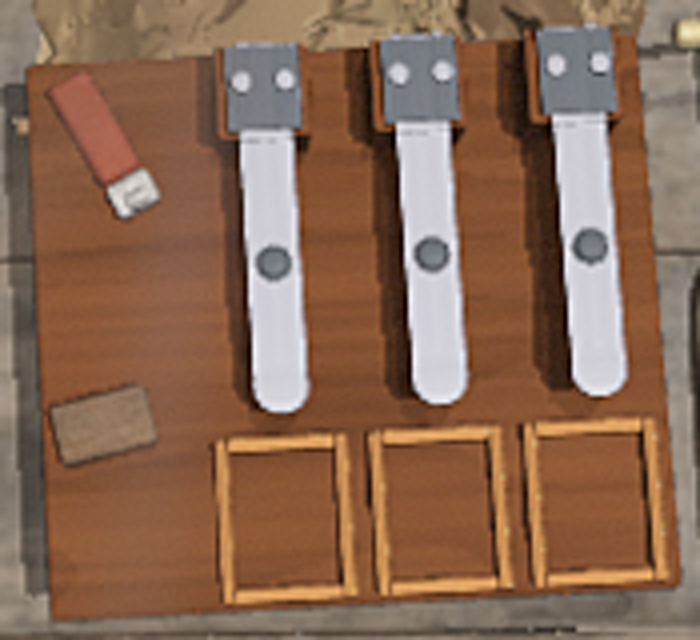

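The crop shows the deck block at crop (104,423), with its long side roughly along world y. The buttons are at crop (274,263), (432,254) and (591,245), and the pocket centres at (286,518), (441,510) and (597,501). Next is a pose fit to the known layout.

```bash
cat > fit.py <<'E'
from h import *
from scipy.optimize import least_squares
U=lambda x,y:(230+(x+.5)/4-.5,105+(y+.5)/4-.5)
B=np.array([w("top",*U(*p),.123)[:2] for p in((274,263),(432,254),(591,245))])
P=np.array([w("top",*U(*p),.088)[:2] for p in((286,518),(441,510),(597,501))])
Y=[.036,-.036,-.108]
L=np.array([(0,y) for y in Y]+[(-.114,y) for y in Y]);M=np.vstack([B,P])
R=lambda a:np.array([[np.cos(a),-np.sin(a)],[np.sin(a),np.cos(a)]])
s=least_squares(lambda q:(L@R(q[2]).T+q[:2]-M).ravel(),[.54,.27,0]).x
F=L@R(s[2]).T+s[:2]
E
python3 - <<'E'
from fit import *
print(s,np.degrees(s[2]));print(F);print((M-F)*1000)
c=np.array([w("top",*U(*p),.098)[:2] for p in((50,404),(142,385),(157,440),(66,465))])
print("block",c.mean(0),np.linalg.norm(np.roll(c,-1,0)-c,axis=1))
l=(c[0]-c[1]+c[3]-c[2])/2;print("long axis deg",np.degrees(np.arctan2(l[1],l[0])))
S=r.sense();T=S["ee_rot"]
for b in F[:3]: print("slide to b",T.T@(np.r_[b,.20]-S["tool_pos"]))
print("tool y deg",np.degrees(np.arctan2(T[1,1],T[0,1])))
E
```

```text
[0.54106697 0.26592849 0.04784423] 2.741272468580148
[[0.53934524 0.30188729]
 [0.54278871 0.22996968]
 [0.54623218 0.15805208]
 [0.42547569 0.29643513]
 [0.42891916 0.22451752]
 [0.43236263 0.15259991]]
[[-0.1769769  -0.26591268]
 [-0.30894831  0.31882089]
 [-0.44472016  0.42320403]
 [ 0.67318848 -0.06514219]
 [ 0.15696589  0.00820691]
 [ 0.10049101 -0.41917696]]
block [0.47002372 0.38005268] [0.04331032 0.02646008 0.0433493  0.02924104]
long axis deg 102.97596260822195
slide to b [-0.39339788 -0.04786255  0.04945485]
slide to b [-0.42266721 -0.11364477  0.04952471]
slide to b [-0.45193655 -0.179427    0.04959458]
tool y deg 68.7549626733884
```

The fit is good (residuals under 0.7 mm), but the deck block measures 43 x 28 mm instead of 52 x 38. I'll check the other two blocks in one composite crop.

```bash
python3 - <<'E'
from h import *
f=cv2.cvtColor(r.grab_frame("top"),cv2.COLOR_RGB2BGR); g=cv2.cvtColor(r.grab_frame("side"),cv2.COLOR_RGB2BGR)
k=lambda f,u,v:cv2.resize(f[v:v+48,u:u+48],None,fx=6,fy=6,interpolation=cv2.INTER_CUBIC)
top=np.hstack([k(f,188,154),k(f,232,187)]);bot=np.hstack([k(f,257,279),k(g,257,220)])
cv2.imwrite("pics/c2.png",np.vstack([top,bot]))
E
```

```text
(no output)
```

View pics/c2.png

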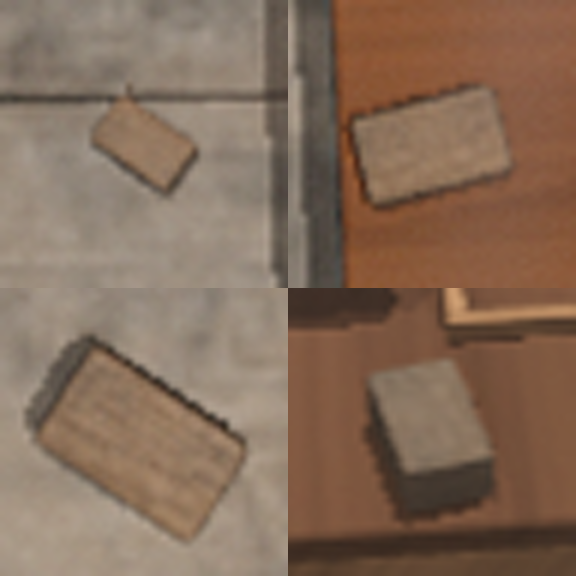

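The deck block (crop 2, top right) is clearly the middle one: the small measures about 30 mm long and the large about 62 mm. All three read short because of dark chamfered edges, and the gripper opening will confirm the width. Now I move over the left button with the jaw shut and the tool aligned to the stand.

```bash
python3 -m jog '[{"rot":[0,0,-0.12],"slide":[-0.04,-0.005,0.008],"jaw":1},{"rot":[0,0,-0.24],"slide":[-0.08,-0.01,0.016],"jaw":1},{"rot":[0,0,-0.36],"slide":[-0.12,-0.015,0.024],"jaw":1},{"rot":[0,0,-0.419],"slide":[-0.16,-0.02,0.032],"jaw":1},{"rot":[0,0,-0.419],"slide":[-0.2,-0.025,0.04],"jaw":1},{"rot":[0,0,-0.419],"slide":[-0.24,-0.03,0.048],"jaw":1},{"rot":[0,0,-0.419],"slide":[-0.28,-0.034,0.056],"jaw":1},{"rot":[0,0,-0.419],"slide":[-0.32,-0.039,0.064],"jaw":1},{"rot":[0,0,-0.419],"slide":[-0.36,-0.044,0.072],"jaw":1},{"rot":[0,0,-0.419],"slide":[-0.393,-0.048,0.079],"jaw":1}]'
cat > to.py <<'E'
import sys
from fit import *
S=r.sense();T=S["ee_rot"];t=np.array([float(x) for x in sys.argv[1:4]])
np.set_printoptions(precision=4,suppress=True)
print("t",S["time_s"],"pos",S["tool_pos"],"F",S["contact_force"],"gap",S["finger_gap"],S["grasp_force"],"tooly",np.degrees(np.arctan2(T[1,1],T[0,1])),"z",T[:,2])
print("slide",T.T@(t-S["tool_pos"]))
E
python3 to.py .5393 .3019 .16
```

```text
time_s: 1.08
tool_pos: [0.5408, 0.3008, 0.1705]
ee_rot: [[-0.999, -0.048, -0.0], [-0.048, 0.999, 0.0], [0.0, 0.0, -1.0]]
contact_force: [0.6, 1.0, -0.1]
finger_gap: -0.0002
grasp_force: 0.0
t 1.0833 pos [0.5408 0.3008 0.1705] F [ 0.5762  0.996  -0.1304] gap -0.00019801094800269106 0.0 tooly 92.7426328036649 z [-0.  0. -1.]
slide [0.0015 0.0012 0.0105]
```

```bash
python3 -m jog '[{"rot":[0,0,0],"slide":[0.0015,0.001,0.015],"jaw":1},{"rot":[0,0,0],"slide":[0.0015,0.001,0.024],"jaw":1},{"rot":[0,0,0],"slide":[0.0015,0.001,0.026],"jaw":1},{"rot":[0,0,0],"slide":[0.0015,0.001,0.028],"jaw":1},{"rot":[0,0,0],"slide":[0.0015,0.001,0.030],"jaw":1},{"rot":[0,0,0],"slide":[0.0015,0.001,0.032],"jaw":1},{"rot":[0,0,0],"slide":[0.0015,0.001,0.032],"jaw":1},{"rot":[0,0,0],"slide":[0.0015,0.001,0.032],"jaw":1}]'; python3 to.py .5393 .3019 .136
```

```text
time_s: 1.75
tool_pos: [0.5373, 0.3039, 0.1398]
ee_rot: [[-0.999, -0.049, 0.001], [-0.049, 0.999, 0.001], [-0.001, 0.001, -1.0]]
contact_force: [-0.7, 1.3, 1.4]
finger_gap: -0.0003
grasp_force: 0.9
t 1.75 pos [0.5373 0.3039 0.1398] F [-0.7123  1.2848  1.3588] gap -0.00033498539606517967 0.8870374085381627 tooly 92.81650245721546 z [ 0.001   0.0008 -1.    ]
slide [-0.0019 -0.0021  0.0038]
```

```bash
python3 -m jog '[{"rot":[0,0,0],"slide":[0,0,0.001],"jaw":1},{"rot":[0,0,0],"slide":[0,0,0.002],"jaw":1},{"rot":[0,0,0],"slide":[0,0,0.003],"jaw":1},{"rot":[0,0,0],"slide":[0,0,0.003],"jaw":1},{"rot":[0,0,0],"slide":[0,0,0.003],"jaw":1}]'
```

```text
time_s: 2.17
tool_pos: [0.5375, 0.3036, 0.1366]
ee_rot: [[-0.999, -0.048, 0.0], [-0.048, 0.999, 0.001], [-0.0, 0.001, -1.0]]
contact_force: [-3.2, 1.7, 5.5]
finger_gap: -0.0
grasp_force: 2.9
```

```bash
python3 -m jog '[{"rot":[0,0,0],"slide":[0,0,0.001],"jaw":1},{"rot":[0,0,0],"slide":[0,0,0.0019],"jaw":1},{"rot":[0,0,0],"slide":[0,0,0.0019],"jaw":1},{"rot":[0,0,0],"slide":[0,0,0.0019],"jaw":1},{"rot":[0,0,0],"slide":[0,0,0.0019],"jaw":1}]'
```

```text
time_s: 2.58
tool_pos: [0.5375, 0.3037, 0.1351]
ee_rot: [[-0.999, -0.048, 0.001], [-0.048, 0.999, 0.001], [-0.001, 0.001, -1.0]]
contact_force: [-4.1, 2.4, 7.5]
finger_gap: 0.0001
grasp_force: 3.9
```

```bash
python3 -m jog '[{"rot":[0,0,0],"slide":[0,0,0.0004],"jaw":1},{"rot":[0,0,0],"slide":[0,0,0.0004],"jaw":1},{"rot":[0,0,0],"slide":[0,0,0.0004],"jaw":1},{"rot":[0,0,0],"slide":[0,0,0.0004],"jaw":1},{"rot":[0,0,0],"slide":[0,0,0.0004],"jaw":1},{"rot":[0,0,0],"slide":[0,0,0.0004],"jaw":1}]'; python3 -m jog '[{"rot":[0,0,0],"slide":[0,0,0],"jaw":1},{"rot":[0,0,0],"slide":[0,0,0],"jaw":1},{"rot":[0,0,0],"slide":[0,0,0],"jaw":1},{"rot":[0,0,0],"slide":[0,0,0],"jaw":1},{"rot":[0,0,0],"slide":[0,0,0],"jaw":1},{"rot":[0,0,0],"slide":[0,0,0],"jaw":1},{"rot":[0,0,0],"slide":[0,0,0],"jaw":1},{"rot":[0,0,0],"slide":[0,0,0],"jaw":1}]'; python3 to.py .5393 .3019 .16
```

```text
time_s: 3.08
tool_pos: [0.5375, 0.3037, 0.1347]
ee_rot: [[-0.999, -0.048, 0.001], [-0.048, 0.999, 0.001], [-0.001, 0.001, -1.0]]
contact_force: [-4.5, 2.0, 8.3]
finger_gap: -0.0
grasp_force: 4.1
time_s: 3.75
tool_pos: [0.5375, 0.3037, 0.1348]
ee_rot: [[-0.999, -0.048, 0.001], [-0.048, 0.999, 0.001], [-0.001, 0.001, -1.0]]
contact_force: [-4.5, 1.7, 8.2]
finger_gap: -0.0001
grasp_force: 4.1
t 3.75 pos [0.5375 0.3037 0.1348] F [-4.5207  1.722   8.1815] gap -0.00012598365300617157 4.1267735497172 tooly 92.77107951619082 z [ 0.0007  0.0012 -1.    ]
slide [-0.0018 -0.0018 -0.0252]
```

Left tongue: 8.2 N at about 6 mm (slope 1.36 N/mm), so it is sound. Next is the middle one.

```bash
python3 -m jog '[{"rot":[0,0,0],"slide":[0,0,-0.012],"jaw":1},{"rot":[0,0,0],"slide":[0,0,-0.025],"jaw":1},{"rot":[0,0,0],"slide":[-0.002,-0.03,-0.025],"jaw":1},{"rot":[0,0,0],"slide":[-0.002,-0.055,-0.025],"jaw":1},{"rot":[0,0,0],"slide":[-0.002,-0.0735,-0.025],"jaw":1},{"rot":[0,0,0],"slide":[-0.002,-0.0735,-0.025],"jaw":1},{"rot":[0,0,0],"slide":[-0.002,-0.0735,-0.025],"jaw":1},{"rot":[0,0,0],"slide":[-0.002,-0.0735,-0.025],"jaw":1}]';  python3 to.py .5428 .2300 .143
```

```text
time_s: 4.42
tool_pos: [0.5433, 0.2301, 0.1586]
ee_rot: [[-0.999, -0.048, 0.0], [-0.048, 0.999, 0.0], [-0.0, 0.0, -1.0]]
contact_force: [-0.3, -0.0, -0.0]
finger_gap: 0.0002
grasp_force: 0.0
t 4.4167 pos [0.5433 0.2301 0.1586] F [-0.316  -0.0104 -0.0134] gap 0.00024469325847193465 0.0 tooly 92.74381518941284 z [ 0.0002  0.0002 -1.    ]
slide [ 0.0005 -0.      0.0156]
```

```bash
python3 -m jog '[{"rot":[0,0,0],"slide":[0,0,0.010],"jaw":1},{"rot":[0,0,0],"slide":[0,0,0.015],"jaw":1},{"rot":[0,0,0],"slide":[0,0,0.017],"jaw":1},{"rot":[0,0,0],"slide":[0,0,0.019],"jaw":1},{"rot":[0,0,0],"slide":[0,0,0.021],"jaw":1},{"rot":[0,0,0],"slide":[0,0,0.021],"jaw":1},{"rot":[0,0,0],"slide":[0,0,0.021],"jaw":1}]'; python3 -m jog '[{"rot":[0,0,0],"slide":[0,0,0.001],"jaw":1},{"rot":[0,0,0],"slide":[0,0,0.001],"jaw":1},{"rot":[0,0,0],"slide":[0,0,0.001],"jaw":1},{"rot":[0,0,0],"slide":[0,0,0.001],"jaw":1}]'
```

```text
time_s: 5.0
tool_pos: [0.5431, 0.2301, 0.1379]
ee_rot: [[-0.999, -0.048, 0.0], [-0.048, 0.999, 0.0], [-0.0, 0.0, -1.0]]
contact_force: [-1.1, 0.8, 2.3]
finger_gap: -0.0004
grasp_force: 1.0
time_s: 5.33
tool_pos: [0.5432, 0.2299, 0.137]
ee_rot: [[-0.999, -0.048, 0.0], [-0.048, 0.999, 0.0], [-0.001, 0.0, -1.0]]
contact_force: [-2.0, 1.6, 2.1]
finger_gap: -0.0001
grasp_force: 1.4
```

```bash
python3 -m jog '[{"rot":[0,0,0],"slide":[0,0,0.0015],"jaw":1},{"rot":[0,0,0],"slide":[0,0,0.003],"jaw":1},{"rot":[0,0,0],"slide":[0,0,0.0045],"jaw":1},{"rot":[0,0,0],"slide":[0,0,0.0045],"jaw":1},{"rot":[0,0,0],"slide":[0,0,0.0045],"jaw":1},{"rot":[0,0,0],"slide":[0,0,0.0045],"jaw":1}]'
```

```text
time_s: 5.83
tool_pos: [0.5433, 0.2299, 0.1325]
ee_rot: [[-0.999, -0.048, 0.001], [-0.048, 0.999, 0.0], [-0.001, 0.0, -1.0]]
contact_force: [-1.7, 0.8, 6.2]
finger_gap: 0.0004
grasp_force: 2.8
```

```bash
python3 -m jog '[{"rot":[0,0,0],"slide":[0,0,0.0012],"jaw":1},{"rot":[0,0,0],"slide":[0,0,0.0025],"jaw":1},{"rot":[0,0,0],"slide":[0,0,0.0025],"jaw":1},{"rot":[0,0,0],"slide":[0,0,0.0025],"jaw":1},{"rot":[0,0,0],"slide":[0,0,0.0025],"jaw":1}]'
```

```text
time_s: 6.25
tool_pos: [0.5434, 0.2299, 0.1303]
ee_rot: [[-0.999, -0.048, 0.001], [-0.048, 0.999, 0.0], [-0.001, 0.0, -1.0]]
contact_force: [-2.6, 1.0, 8.3]
finger_gap: 0.0005
grasp_force: 3.6
```

```bash
python3 -m jog '[{"rot":[0,0,0],"slide":[0,0,0],"jaw":1},{"rot":[0,0,0],"slide":[0,0,0],"jaw":1},{"rot":[0,0,0],"slide":[0,0,0],"jaw":1},{"rot":[0,0,0],"slide":[0,0,0],"jaw":1},{"rot":[0,0,0],"slide":[0,0,0],"jaw":1},{"rot":[0,0,0],"slide":[0,0,0],"jaw":1},{"rot":[0,0,0],"slide":[0,0,0],"jaw":1},{"rot":[0,0,0],"slide":[0,0,0],"jaw":1},{"rot":[0,0,0],"slide":[0,0,0],"jaw":1},{"rot":[0,0,0],"slide":[0,0,0],"jaw":1}]'; python3 -m jog '[{"rot":[0,0,0],"slide":[0,0,-0.012],"jaw":1},{"rot":[0,0,0],"slide":[0,0,-0.029],"jaw":1},{"rot":[0,0,0],"slide":[0,-0.03,-0.029],"jaw":1},{"rot":[0,0,0],"slide":[0,-0.055,-0.029],"jaw":1},{"rot":[0,0,0],"slide":[0,-0.072,-0.029],"jaw":1},{"rot":[0,0,0],"slide":[0,-0.072,-0.029],"jaw":1},{"rot":[0,0,0],"slide":[0,-0.072,-0.029],"jaw":1},{"rot":[0,0,0],"slide":[0,-0.072,-0.029],"jaw":1}]';  python3 to.py .5462 .1581 .143
```

```text
time_s: 7.08
tool_pos: [0.5434, 0.2299, 0.1303]
ee_rot: [[-0.999, -0.048, 0.001], [-0.048, 0.999, 0.0], [-0.001, 0.0, -1.0]]
contact_force: [-1.9, 1.1, 7.4]
finger_gap: -0.0004
grasp_force: 3.6
time_s: 7.75
tool_pos: [0.5467, 0.1582, 0.1584]
ee_rot: [[-0.999, -0.048, -0.0], [-0.048, 0.999, 0.0], [0.0, 0.0, -1.0]]
contact_force: [0.2, -0.2, 0.3]
finger_gap: 0.0001
grasp_force: 0.0
t 7.75 pos [0.5467 0.1582 0.1584] F [ 0.2009 -0.2494  0.3007] gap 0.00010636576995106057 0.0 tooly 92.74597415524578 z [-0.0001  0.0002 -1.    ]
slide [ 0.0005 -0.      0.0154]
```

Middle tongue: about 8 N at about 11 mm, so it is the tired one. Next is the right one.

```bash
python3 -m jog '[{"rot":[0,0,0],"slide":[0,0,0.010],"jaw":1},{"rot":[0,0,0],"slide":[0,0,0.015],"jaw":1},{"rot":[0,0,0],"slide":[0,0,0.017],"jaw":1},{"rot":[0,0,0],"slide":[0,0,0.019],"jaw":1},{"rot":[0,0,0],"slide":[0,0,0.021],"jaw":1},{"rot":[0,0,0],"slide":[0,0,0.021],"jaw":1},{"rot":[0,0,0],"slide":[0,0,0.021],"jaw":1}]'
```

```text
time_s: 8.33
tool_pos: [0.5464, 0.1582, 0.138]
ee_rot: [[-0.999, -0.048, -0.0], [-0.048, 0.999, 0.0], [0.0, 0.0, -1.0]]
contact_force: [-2.5, 0.8, 4.2]
finger_gap: 0.0001
grasp_force: 2.2
```

```bash
python3 -m jog '[{"rot":[0,0,0],"slide":[0,0,0.001],"jaw":1},{"rot":[0,0,0],"slide":[0,0,0.002],"jaw":1},{"rot":[0,0,0],"slide":[0,0,0.0025],"jaw":1},{"rot":[0,0,0],"slide":[0,0,0.0025],"jaw":1},{"rot":[0,0,0],"slide":[0,0,0.0025],"jaw":1},{"rot":[0,0,0],"slide":[0,0,0.0025],"jaw":1}]'
```

```text
time_s: 8.83
tool_pos: [0.5466, 0.1581, 0.1359]
ee_rot: [[-0.999, -0.048, 0.001], [-0.048, 0.999, 0.001], [-0.001, 0.001, -1.0]]
contact_force: [-4.2, 1.5, 7.3]
finger_gap: 0.0003
grasp_force: 3.6
```

```bash
python3 -m jog '[{"rot":[0,0,0],"slide":[0,0,0.0004],"jaw":1},{"rot":[0,0,0],"slide":[0,0,0.0004],"jaw":1},{"rot":[0,0,0],"slide":[0,0,0.0004],"jaw":1},{"rot":[0,0,0],"slide":[0,0,0.0004],"jaw":1},{"rot":[0,0,0],"slide":[0,0,0.0004],"jaw":1},{"rot":[0,0,0],"slide":[0,0,0.0004],"jaw":1},{"rot":[0,0,0],"slide":[0,0,0.0004],"jaw":1}]'; python3 -m jog '[{"rot":[0,0,0],"slide":[0,0,0],"jaw":1},{"rot":[0,0,0],"slide":[0,0,0],"jaw":1},{"rot":[0,0,0],"slide":[0,0,0],"jaw":1},{"rot":[0,0,0],"slide":[0,0,0],"jaw":1},{"rot":[0,0,0],"slide":[0,0,0],"jaw":1},{"rot":[0,0,0],"slide":[0,0,0],"jaw":1},{"rot":[0,0,0],"slide":[0,0,0],"jaw":1}]';python3 -m jog '[{"rot":[0,0,0],"slide":[0,0,-0.015],"jaw":1},{"rot":[0,0,0],"slide":[0,0,-0.04],"jaw":1},{"rot":[0,0,0],"slide":[0,0,-0.065],"jaw":1},{"rot":[0,0,0],"slide":[0,0,-0.065],"jaw":1},{"rot":[0,0,0],"slide":[0,0,-0.065],"jaw":1}]'; python3 to.py .470 .380 .200
```

```text
time_s: 9.42
tool_pos: [0.5466, 0.1581, 0.1356]
ee_rot: [[-0.999, -0.048, 0.001], [-0.048, 0.999, 0.001], [-0.001, 0.001, -1.0]]
contact_force: [-3.4, 2.1, 7.7]
finger_gap: -0.0002
grasp_force: 3.8
time_s: 10.0
tool_pos: [0.5466, 0.1581, 0.1356]
ee_rot: [[-0.999, -0.048, 0.001], [-0.048, 0.999, 0.001], [-0.001, 0.0, -1.0]]
contact_force: [-5.0, 1.4, 8.2]
finger_gap: 0.0001
grasp_force: 3.8
time_s: 10.42
tool_pos: [0.5477, 0.1577, 0.2011]
ee_rot: [[-0.999, -0.048, 0.004], [-0.048, 0.999, 0.0], [-0.004, 0.0, -1.0]]
contact_force: [-0.1, -0.5, -1.0]
finger_gap: 0.0
grasp_force: 0.0
t 10.4167 pos [0.5477 0.1577 0.2011] F [-0.1344 -0.4638 -1.0487] gap 3.5658185527277734e-05 0.0 tooly 92.75477130944901 z [ 0.0041  0.0002 -1.    ]
slide [0.0669 0.2257 0.0008]
```

Right tongue: 8.2 N at about 5.5 mm, so it is sound. The middle tongue is the tired one. Now to the block.

```bash
python3 -m jog '[{"rot":[0,0,0.12],"slide":[0.007,0.024,0],"jaw":-0.4},{"rot":[0,0,0.24],"slide":[0.014,0.048,0],"jaw":-0.4},{"rot":[0,0,0.36],"slide":[0.021,0.072,0],"jaw":-0.4},{"rot":[0,0,0.48],"slide":[0.028,0.096,0],"jaw":-0.4},{"rot":[0,0,0.6],"slide":[0.035,0.12,0],"jaw":-0.4},{"rot":[0,0,0.72],"slide":[0.042,0.144,0],"jaw":-0.4},{"rot":[0,0,0.84],"slide":[0.049,0.168,0],"jaw":-0.4},{"rot":[0,0,0.96],"slide":[0.056,0.192,0],"jaw":-0.4},{"rot":[0,0,1.08],"slide":[0.063,0.216,0],"jaw":-0.4},{"rot":[0,0,1.2],"slide":[0.067,0.226,0],"jaw":-0.4}]'; python3 -m jog '[{"rot":[0,0,0.12],"slide":[0,0,0.02],"jaw":-0.4},{"rot":[0,0,0.192],"slide":[0,0,0.04],"jaw":-0.4},{"rot":[0,0,0.192],"slide":[0,0,0.05],"jaw":-0.4},{"rot":[0,0,0.192],"slide":[0,0,0.05],"jaw":-0.4},{"rot":[0,0,0.192],"slide":[0,0,0.05],"jaw":-0.4}]'; python3 to.py .470 .380 .100; python3 -c '
from h import *
crop("top",190,150,320,270,4,"pics/c3.png")'
```

```text
time_s: 11.25
tool_pos: [0.4673, 0.3827, 0.198]
ee_rot: [[-0.403, 0.915, -0.002], [0.915, 0.403, -0.0], [0.0, -0.002, -1.0]]
contact_force: [0.1, -1.0, 0.8]
finger_gap: 0.0598
grasp_force: 0.0
time_s: 11.67
tool_pos: [0.4687, 0.38, 0.1489]
ee_rot: [[-0.227, 0.974, -0.002], [0.974, 0.227, -0.001], [-0.001, -0.002, -1.0]]
contact_force: [-0.2, -0.4, -0.3]
finger_gap: 0.0602
grasp_force: 0.0
t 11.6667 pos [0.4687 0.38   0.1489] F [-0.1873 -0.3869 -0.2569] gap 0.06015481557645643 0.0 tooly 13.113561170066188 z [-0.0016 -0.001  -1.    ]
slide [-0.0003  0.0014  0.0489]
```

View pics/c3.png

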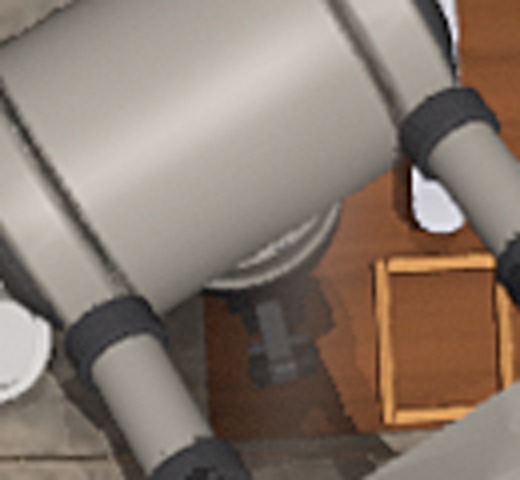

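The arm hides the block in the top view (only the rib at (440,340) is visible), so I descend on the measurement with ±11 mm of clearance, watching the force.

```bash
python3 -m jog '[{"rot":[0,0,0],"slide":[0,0.001,0.015],"jaw":-0.4},{"rot":[0,0,0],"slide":[0,0.001,0.025],"jaw":-0.4},{"rot":[0,0,0],"slide":[0,0.001,0.035],"jaw":-0.4},{"rot":[0,0,0],"slide":[0,0.001,0.043],"jaw":-0.4},{"rot":[0,0,0],"slide":[0,0.001,0.048],"jaw":-0.4},{"rot":[0,0,0],"slide":[0,0.001,0.048],"jaw":-0.4},{"rot":[0,0,0],"slide":[0,0.001,0.048],"jaw":-0.4}]'; python3 -c '
from h import *
crop("side",200,180,360,300,5,"pics/c4.png")'
```

```text
time_s: 12.3
tool_pos: [0.4698, 0.3807, 0.1017]
ee_rot: [[-0.225, 0.974, -0.0], [0.974, 0.225, -0.0], [-0.0, -0.0, -1.0]]
contact_force: [-1.0, 0.5, -0.9]
finger_gap: 0.0598
grasp_force: 0.0
```

View pics/c4.png

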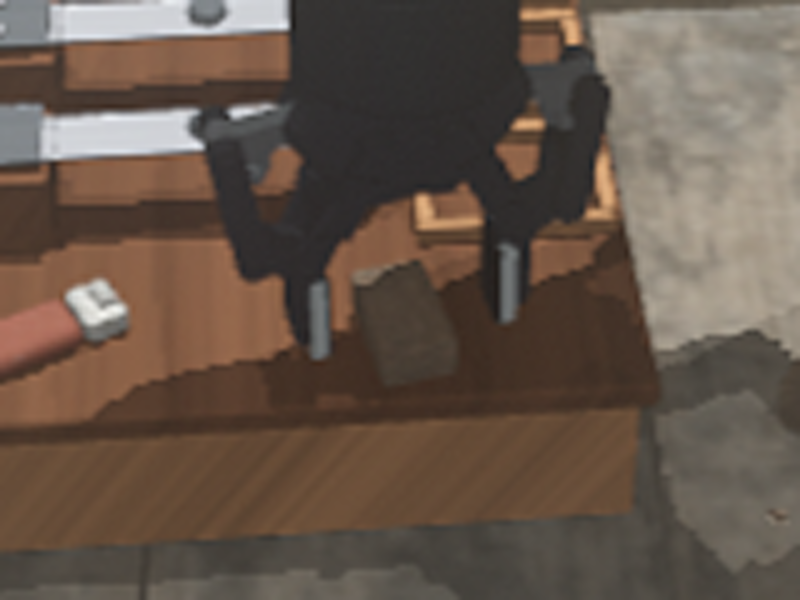

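The block, at crop (405,320), stands between the pads at (318,320) and (508,283). I close.

```bash
python3 -m jog '[{"rot":[0,0,0],"slide":[0,0,0],"jaw":1},{"rot":[0,0,0],"slide":[0,0,0],"jaw":1},{"rot":[0,0,0],"slide":[0,0,0],"jaw":1},{"rot":[0,0,0],"slide":[0,0,0],"jaw":1},{"rot":[0,0,0],"slide":[0,0,0],"jaw":1},{"rot":[0,0,0],"slide":[0,0,0],"jaw":1},{"rot":[0,0,0],"slide":[0,0,0],"jaw":1},{"rot":[0,0,0],"slide":[0,0,0],"jaw":1}]'; python3 to.py .470 .380 .16
```

```text
time_s: 13.02
tool_pos: [0.4701, 0.3809, 0.1027]
ee_rot: [[-0.225, 0.974, 0.001], [0.974, 0.225, 0.001], [0.001, 0.002, -1.0]]
contact_force: [-0.7, -0.6, 6.0]
finger_gap: 0.0266
grasp_force: 60.7
t 13.0167 pos [0.4701 0.3809 0.1027] F [-0.7277 -0.6364  6.0081] gap 0.02655308355350098 60.69280028343201 tooly 13.005460607253367 z [ 0.0013  0.0009 -1.    ]
slide [-0.0008 -0.0003 -0.0573]
```

The gap is 26.6 mm, which agrees with the picture. The family of blocks (30, 43, 62 mm) makes the deck block the middle one, so it is the right piece. The fingers are too wide (about 56 mm) for the 50 mm pocket, so I regrip about 5 mm higher to keep the tips above the 8 mm ribs.

```bash
python3 -m jog '[{"rot":[0,0,0],"slide":[0,0,0],"jaw":0},{"rot":[0,0,0],"slide":[0,0,0],"jaw":0},{"rot":[0,0,0],"slide":[0,0,0],"jaw":0},{"rot":[0,0,0],"slide":[0,0,-0.006],"jaw":0},{"rot":[0,0,0],"slide":[0,0,-0.006],"jaw":0},{"rot":[0,0,0],"slide":[0,0,-0.006],"jaw":0}]'; python3 -m jog '[{"rot":[0,0,0],"slide":[0,0,0],"jaw":1},{"rot":[0,0,0],"slide":[0,0,0],"jaw":1},{"rot":[0,0,0],"slide":[0,0,0],"jaw":1},{"rot":[0,0,0],"slide":[0,0,0],"jaw":1},{"rot":[0,0,0],"slide":[0,0,0],"jaw":1},{"rot":[0,0,0],"slide":[0,0,0],"jaw":1}]'; python3 -m jog '[{"rot":[0,0,0],"slide":[0,0,-0.01],"jaw":1},{"rot":[0,0,0],"slide":[0,0,-0.03],"jaw":1},{"rot":[0,0,0],"slide":[0,0,-0.055],"jaw":1},{"rot":[0,0,0],"slide":[0,0,-0.055],"jaw":1},{"rot":[0,0,0],"slide":[0,0,-0.055],"jaw":1}]'; python3 to.py .4289 .2245 .165;python3 -c '
from h import *
crop("side",200,140,360,260,5,"pics/c5.png")'
```

```text
time_s: 13.52
tool_pos: [0.47, 0.3808, 0.1082]
ee_rot: [[-0.225, 0.974, 0.001], [0.974, 0.225, 0.0], [0.0, 0.001, -1.0]]
contact_force: [0.6, 1.1, 0.6]
finger_gap: 0.0427
grasp_force: 0.0
time_s: 14.02
tool_pos: [0.4699, 0.3807, 0.1082]
ee_rot: [[-0.225, 0.974, 0.001], [0.974, 0.225, 0.0], [0.0, 0.001, -1.0]]
contact_force: [-0.5, -0.4, 4.5]
finger_gap: 0.0261
grasp_force: 59.7
time_s: 14.43
tool_pos: [0.4703, 0.381, 0.1643]
ee_rot: [[-0.225, 0.974, 0.002], [0.974, 0.225, 0.002], [0.001, 0.003, -1.0]]
contact_force: [-0.7, -0.1, -1.6]
finger_gap: 0.026
grasp_force: 59.2
t 14.4333 pos [0.4703 0.381  0.1643] F [-0.6571 -0.1411 -1.5604] gap 0.025994154109168777 59.159406423568726 tooly 13.007531663086592 z [ 0.0024  0.0016 -1.    ]
slide [-0.1431 -0.0755 -0.001 ]
```

View pics/c5.png

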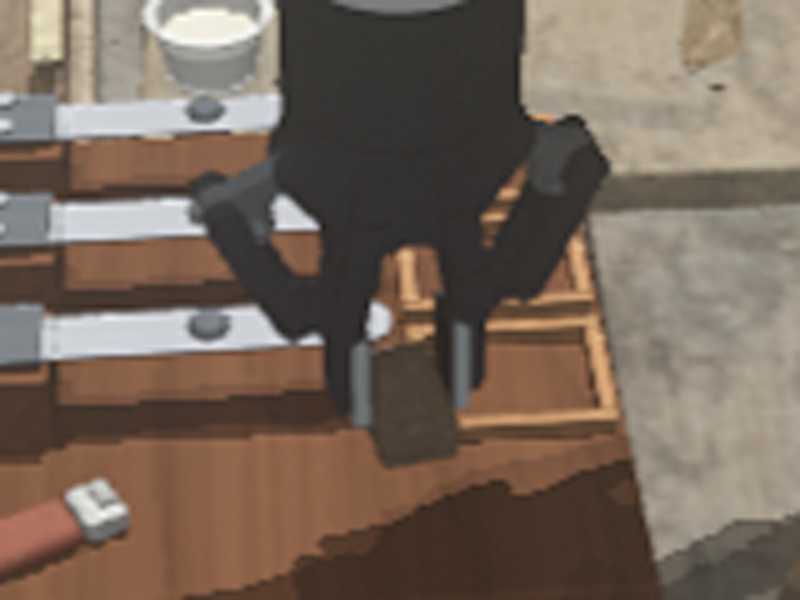

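The block is held level at crop (410,400), projecting below the pad tips. Now I carry it over the middle pocket.

```bash
python3 -m jog '[{"rot":[0,0,-0.12],"slide":[-0.014,-0.008,-0.008],"jaw":1},{"rot":[0,0,-0.24],"slide":[-0.028,-0.015,-0.01],"jaw":1},{"rot":[0,0,-0.36],"slide":[-0.043,-0.023,-0.01],"jaw":1},{"rot":[0,0,-0.48],"slide":[-0.057,-0.03,-0.01],"jaw":1},{"rot":[0,0,-0.6],"slide":[-0.072,-0.038,-0.01],"jaw":1},{"rot":[0,0,-0.72],"slide":[-0.086,-0.045,-0.01],"jaw":1},{"rot":[0,0,-0.84],"slide":[-0.1,-0.053,-0.01],"jaw":1},{"rot":[0,0,-0.96],"slide":[-0.115,-0.06,-0.01],"jaw":1},{"rot":[0,0,-1.08],"slide":[-0.129,-0.068,-0.01],"jaw":1},{"rot":[0,0,-1.2],"slide":[-0.143,-0.0755,-0.01],"jaw":1}]'; python3 -m jog '[{"rot":[0,0,-0.12],"slide":[0,0,0.005],"jaw":1},{"rot":[0,0,-0.192],"slide":[0,0,0.01],"jaw":1},{"rot":[0,0,-0.192],"slide":[0,0,0.02],"jaw":1},{"rot":[0,0,-0.192],"slide":[0,0,0.03],"jaw":1},{"rot":[0,0,-0.192],"slide":[0,0,0.03],"jaw":1},{"rot":[0,0,-0.192],"slide":[0,0,0.03],"jaw":1}]'; python3 to.py .4289 .2245 .109;python3 -c '
from h import *
crop("side",240,120,360,210,6,"pics/c6.png")'
```

```text
time_s: 15.32
tool_pos: [0.4272, 0.2232, 0.1715]
ee_rot: [[-0.991, 0.137, -0.003], [0.137, 0.991, -0.001], [0.003, -0.001, -1.0]]
contact_force: [0.4, -0.4, -0.8]
finger_gap: 0.026
grasp_force: 59.2
time_s: 15.82
tool_pos: [0.4275, 0.224, 0.1418]
ee_rot: [[-0.999, -0.048, -0.003], [-0.048, 0.999, -0.001], [0.003, -0.001, -1.0]]
contact_force: [0.6, -0.2, 0.1]
finger_gap: 0.0262
grasp_force: 59.2
t 15.8167 pos [0.4275 0.224  0.1418] F [ 0.5866 -0.1574  0.1082] gap 0.02615182888211648 59.21487808227539 tooly 92.7559616923609 z [-0.003  -0.0009 -1.    ]
slide [-0.0015  0.0005  0.0328]
```

View pics/c6.png

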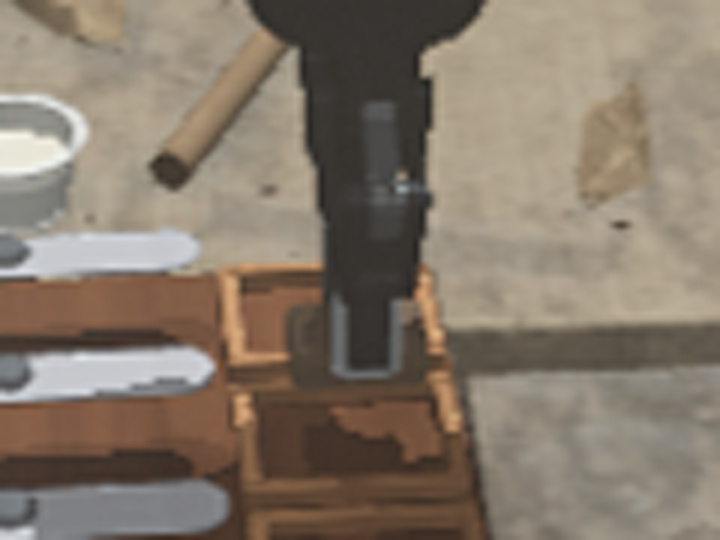

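The block, spanning columns 288–425 in the crop, is aligned with the pocket and sits about 3 mm toward +x of the fingers. No further x shift is needed. I lower it.

```bash
python3 -m jog '[{"rot":[0,0,0],"slide":[0,0.0005,0.01],"jaw":1},{"rot":[0,0,0],"slide":[0,0.0005,0.018],"jaw":1},{"rot":[0,0,0],"slide":[0,0.0005,0.025],"jaw":1},{"rot":[0,0,0],"slide":[0,0.0005,0.030],"jaw":1},{"rot":[0,0,0],"slide":[0,0.0005,0.0325],"jaw":1},{"rot":[0,0,0],"slide":[0,0.0005,0.0325],"jaw":1},{"rot":[0,0,0],"slide":[0,0.0005,0.0325],"jaw":1}]'
```

```text
time_s: 16.45
tool_pos: [0.4284, 0.2248, 0.1103]
ee_rot: [[-0.999, -0.048, -0.0], [-0.048, 0.999, 0.0], [0.0, 0.0, -1.0]]
contact_force: [0.1, -0.4, 0.3]
finger_gap: 0.026
grasp_force: 59.2
```

```bash
python3 -m jog '[{"rot":[0,0,0],"slide":[0,0,0.001],"jaw":1},{"rot":[0,0,0],"slide":[0,0,0.0015],"jaw":1},{"rot":[0,0,0],"slide":[0,0,0.0015],"jaw":1},{"rot":[0,0,0],"slide":[0,0,0.0015],"jaw":1}]'; python3 -m jog '[{"rot":[0,0,0],"slide":[0,0,0],"jaw":0.1},{"rot":[0,0,0],"slide":[0,0,0],"jaw":0.1},{"rot":[0,0,0],"slide":[0,0,0],"jaw":0.1},{"rot":[0,0,0],"slide":[0,0,-0.005],"jaw":0.1},{"rot":[0,0,0],"slide":[0,0,-0.015],"jaw":0.1},{"rot":[0,0,0],"slide":[0,0,-0.035],"jaw":0.1},{"rot":[0,0,0],"slide":[0,0,-0.07],"jaw":0.1},{"rot":[0,0,0],"slide":[0,0,-0.105],"jaw":0.1},{"rot":[0,0,0],"slide":[0,0,-0.14],"jaw":0.1},{"rot":[0,0,0],"slide":[0,0,-0.14],"jaw":0.1}]'; python3 -m jog '[{"rot":[0,0,0],"slide":[0.01,-0.03,0],"jaw":0.1},{"rot":[0,0,0],"slide":[0.02,-0.07,0],"jaw":0.1},{"rot":[0,0,0],"slide":[0.03,-0.11,0],"jaw":0.1},{"rot":[0,0,0],"slide":[0.04,-0.15,0],"jaw":0.1},{"rot":[0,0,0],"slide":[0.04,-0.19,0],"jaw":0.1},{"rot":[0,0,0],"slide":[0.04,-0.23,0],"jaw":0.1},{"rot":[0,0,0],"slide":[0.04,-0.27,0],"jaw":0.1},{"rot":[0,0,0],"slide":[0.04,-0.3,0],"jaw":0.1},{"rot":[0,0,0],"slide":[0.04,-0.3,0],"jaw":0.1},{"rot":[0,0,0],"slide":[0.04,-0.3,0],"jaw":0.1}]'; python3 -c '
from h import *
crop("top",230,105,405,265,4,"pics/c7.png")'
```

```text
time_s: 16.78
tool_pos: [0.4284, 0.2248, 0.109]
ee_rot: [[-0.999, -0.048, 0.0], [-0.048, 0.999, 0.0], [-0.0, 0.0, -1.0]]
contact_force: [-0.2, 0.3, 0.1]
finger_gap: 0.0259
grasp_force: 59.2
time_s: 17.62
tool_pos: [0.4311, 0.2258, 0.256]
ee_rot: [[-0.999, -0.048, 0.012], [-0.048, 0.999, 0.004], [-0.012, 0.004, -1.0]]
contact_force: [1.1, 0.5, 0.6]
finger_gap: 0.0384
grasp_force: 0.0
time_s: 18.45
tool_pos: [0.4027, -0.0781, 0.2488]
ee_rot: [[-0.999, -0.044, 0.0], [-0.044, 0.999, 0.0], [-0.0, 0.0, -1.0]]
contact_force: [0.6, 1.1, 0.1]
finger_gap: 0.0387
grasp_force: 0.0
```

View pics/c7.png

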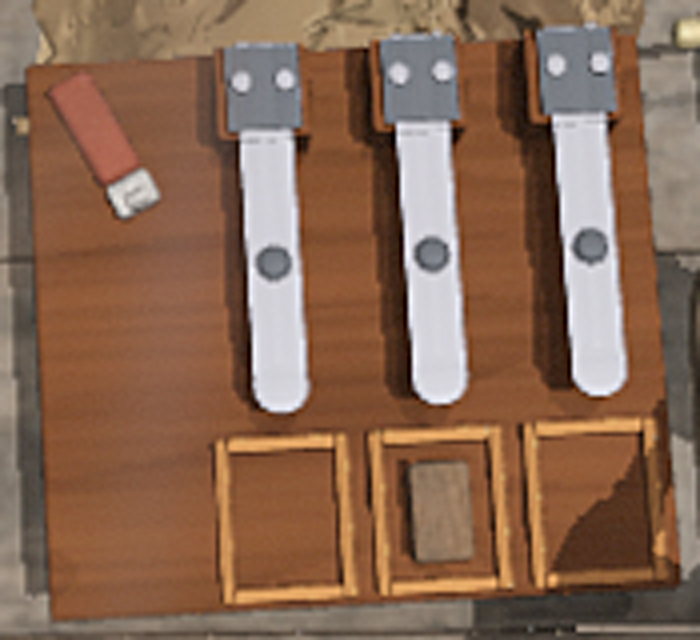

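The block lies flat and centred at crop (441,511) in the middle pocket, aligned with it. Everything else is where it was, and the arm is clear.

```bash
python3 -c '
from station import r
print(r.hand_in())'
```

```text
the job is handed in; nothing more can be done
None
```

I pressed left, middle and right to about 8 N each; they sank about 6, 11 and 5.5 mm, so the middle tongue is tired. The deck block now lies flat and released in its pocket, though it measured about 43 x 27 mm rather than 52 x 38; I chose it as the middle-sized of three and the only one on the deck. The job is handed in.

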